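Kit the power-supply parts into their nests

ROBOT

A 7-joint arm with a two-finger parallel gripper is mounted at the origin on the work surface. World frame = base frame: x ahead of the robot, y to its left, z up, the work surface at z = 0. Lengths are in m, angles in rad, forces in N, time in s.
With the tool pointing down it reaches from about 0.4 to 0.85 m from the base axis. Payload 4.5 kg.
Tool frame: the origin (TCP) lies midway between the tips of the shut fingers; the grasp point (between the pads) lies 19 mm behind it; z points along the fingers, y is the line along which they close (so a half turn about z gives the same grasp; the last joint's range is limited). The gripper opens to 88 mm and grips with 3 to 60 N. Pads are 18 mm wide; open, the fingers measure 123 mm over their backs; the gripper's body (75 mm by 187 mm) begins 45 mm behind the grasp point.
Start: joints at [1.25, 0.689, -0.195, 1.565, 0.157, 0.902, -0.215], TCP at [0.217, -0.586, 0.239] pointing down, gripper open.
Joint ranges: [-3.01, 3.01], [-0.46, 2.08], [-1.47, 1.51], [0.13, 2.56], [-1, 4.14], [0.04, 2.09], [-2.66, 2.66]. Speed limits (rad/s): [2.57, 2.57, 3.14, 3.14, 3.14, 3.14, 3.14].

INTERFACE

Orientations are given as a unit quaternion [x, y, z, w].
In Python, from plant import r gives the robot as it stands. The module is installed in compiled form; this text tells all that it offers.
- The arm moves only by the tool step_arm, never from a script. Its argument "series" is a list of rows, each a list of 7 numbers: the shift along the world's x, y, z in mm, then the turn, a rotation vector about the world's x, y, z in rad, then the closure, from 0 (fully open) to 1 (shut). A call has 1 to 20 rows; each row shifts and turns the commanded pose from where the row before left it; what a row does not reach is not made up. A row lasts 1/10 s, in which the tool goes at most 50 mm and 8.59 degrees, less where a joint would pass 70% of its speed; a pose out of reach is approached as far as the arm can. A call is refused whole if a number of a shift passes 50 or a number of a turn 0.15, either way. A call with a gripper value outside its range is refused whole. The fingers move at their own pace and stop on an object; "force" is the grip in N (left out, the last holds). Time passes only in rows, so rows that do not move let the fingers close. It gives the time, the measured TCP pose, the force, the opening and the grip force at its end, in the units of the state.
- r.get_state(): the state, without advancing time (a new reading comes with each control period).
- r.snapshot(name): name is "scene" or "top" or "wrist"; returns (picture, depth): 400x640x3 uint8, blue, green, red; 400x640 float32, m along the optical axis (not along the pixel's ray), 0 where there is no reading.
- r.get_calibration(name): a dict with "intrinsics" (3x3 intrinsics, pixels), "dist_coeffs" ([k1, k2, p1, p2, k3] as OpenCV has them; the pictures are not rectified), "pose" (4x4, takes a point from camera to world coordinates). Camera axes: x right, y up, looking along -z (the intrinsics and any distortion apply to the point x, -y, -z); pixel columns grow to the right and rows downward; lengths in m; the calibration is good to about 2 mm. A picture is of the moment at which its call begins: read the wrist's pose just before it. get_calibration takes no time and is no camera call; for the wrist camera it gives the pose at the moment of the call.
- r.finish_job(): hands the job in; it is judged then, once.
The state is a dict: "clock": time; "q": joint angles; "qd": joint speeds; "joint_torque": joint torques, N m; "tool_pos": TCP position; "eef_rot": TCP orientation; "contact_force": force on the tool from outside, world axes, zero at the start; "moment": the same for the moment, N m; "opening": opening from 0.0 (shut) to 1.0 (fully open); "finger_force": force on a finger pad.
Only numpy, scipy, OpenCV 4.12 (cv2) and the standard library are available. Lean on these libraries where they do the work, as an engineer would, in place of code of your own. Each camera call takes 0.05 s, during which the arm holds its last target. There are 200 camera calls.

TASK

Kit the parts for the next power supply: put the heat sink, the transformer, the capacitor and the ring choke each into the black-rimmed nest made for its shape, the choke with its hole over the post. Set each one down gently so that it stands upright and flat on the floor of its nest, inside the rim, and let go of it. Leave the finished circuit board and the flux bottle where they are.

Things in the scene. Friction and masses are not known exactly. Their poses are not given: they have to be found in the camera images.
- heatsink: finned aluminium heat sink, 76 mm long (x) x 28 wide (y) x 28 high (z), fins running lengthways and pointing up, about 110 g, loose on the bench. Origin: centre of its underside; z up. Grip across the 28 mm width.
- transformer: small mains transformer, 60 mm long (x) x 36 wide (y) x 46 high (z), about 240 g, loose: white foot plate 60 x 36 x 4, dark laminated core 60 x 24 up to 46 high, copper winding 38 long x 36 wide from 6 to 36 high around its middle. Origin: centre of its underside; z up. Grip across the 36 mm width of the winding.
- capacitor: standing can capacitor, black upright cylinder of diameter 34 mm, 50 high, grey metal top with a cross, about 60 g, loose. Origin: centre of its underside; z up.
- choke: ring-shaped choke (copper toroid) lying flat, outer diameter 52 mm, hole diameter 28, 24 high, about 90 g, loose. Origin: centre of its underside; z up. Grip across the outside.
- nest_heatsink: nest for the heat sink: the longest rectangular nest, inside 92 mm (x) x 44 (y), outside 100 x 52. Fixed to the bench. Grey floor 3 mm above the bench, inside a black rim 4 mm wide whose top is 7 mm above the bench. Origin: centre of its underside, on the bench, z up.
- nest_transformer: nest for the transformer: the shorter, broader rectangular nest, inside 76 mm (x) x 52 (y), outside 84 x 60. Fixed to the bench. Grey floor 3 mm above the bench, inside a black rim 4 mm wide whose top is 7 mm above the bench. Origin: centre of its underside, on the bench, z up.
- nest_capacitor: nest for the capacitor: the small round nest without a post, inside diameter 50 mm, outside 58. Fixed to the bench. Grey floor 3 mm above the bench, inside a black rim 4 mm wide whose top is 7 mm above the bench. Origin: centre of its underside, on the bench, z up.
- nest_choke: nest for the choke: the larger round nest, inside diameter 68 mm, outside 76, with an upright black post of diameter 12 in the middle, its top 18 mm above the bench, for the choke's hole. Fixed to the bench. Grey floor 3 mm above the bench, inside a black rim 4 mm wide whose top is 7 mm above the bench. Origin: centre of its underside, on the bench, z up.
- board: finished green circuit board on a black carrier, 70 (x) x 48 (y) x 20 mm high, loose; to be left alone. Origin: centre of its underside.
- flux_bottle: little amber flux bottle standing upright, diameter 28 mm, 50 high, loose; to be left alone. Origin: centre of its underside.
Mind the look-alikes: they are no part of the job. Leave any orange or pink look-alike of the nest_capacitor alone. Leave any green look-alike of the transformer alone.

How it is judged:
By the outcome, as a careful person would: the job done as asked, in the order asked, and still so for the second after the job is handed in, with the robot touching nothing.
It also fails if it takes over 106 s, if anything falls off the work surface, if the arm or the gripper's body presses on something with over 40 N, if the wrist force passes 120 N, or if a joint passes its speed limit or range.

## Working session

There is one attempt and no reset: what is moved stays moved. The work goes in short steps, Python scripts to look and compute and a tool call to move; the robot and the scene stay as the last step left them, time stands still between calls to the robot, and variables do not carry over. Pictures are saved under pics/ and viewed, at most 14 in all, crops included, and the job is handed in when it is done.

Besides the shell and the picture viewer there is one more tool, called after ">>>" by a JSON object that holds its "method" and its "body". step_arm: Moves the arm, as the interface text tells. Its arguments: {"type":"object","properties":{"series":{"type":"array"},"force":{"type":"number"}},"required":["series"]}

```bash
mkdir -p pics; cat > h.py <<'E'
import numpy as np, cv2
from plant import r
def snap(cam,tag):
    c=r.get_calibration(cam); p,d=r.snapshot(cam)
    cv2.imwrite(f'pics/{tag}.png',p); np.savez(f'pics/{tag}.npz',d=d,K=c['intrinsics'],D=c['dist_coeffs'],T=c['pose'])
    return p,d
def ray(tag,uv):
    z=np.load(f'pics/{tag}.npz'); uv=np.array(uv,float).reshape(-1,1,2)
    n=cv2.undistortPoints(uv,np.array(z['K'],float),np.array(z['D'],float)).reshape(-1,2)
    return z,n
def world(tag,uv,h=None):
    "depth-based world points; or with h: ray cut with plane z=h"
    z,n=ray(tag,uv); T=z['T']
    dirs=np.c_[n[:,0],-n[:,1],-np.ones(len(n))]@T[:3,:3].T
    if h is not None: s=(h-T[2,3])/dirs[:,2]
    else:
        q=np.round(np.array(uv)).astype(int).reshape(-1,2); s=z['d'][q[:,1],q[:,0]]
    return T[:3,3]+dirs*np.reshape(s,(-1,1))
E
python3 - <<'E'
from h import *
s=r.get_state(); print(s['clock'],s['tool_pos'],s['eef_rot'],s['opening'])
for c in ('scene','top'): 
    snap(c,c+'0'); print(r.get_calibration(c)['pose'].round(3).tolist())
E
```

```text
0.0 [ 0.21687942 -0.58549683  0.2379213 ] [ 9.84295398e-01  1.76526903e-01 -2.36123307e-04 -8.74729551e-04] 1.0003077043289395
[[-0.598, -0.558, 0.576, 1.102], [0.802, -0.412, 0.433, 0.45], [-0.004, 0.721, 0.693, 0.782], [0.0, 0.0, 0.0, 1.0]]
[[-0.016, 0.995, -0.099, 0.379], [-1.0, -0.016, -0.007, -0.017], [-0.008, 0.099, 0.995, 1.02], [0.0, 0.0, 0.0, 1.0]]
```

View pics/top0.png

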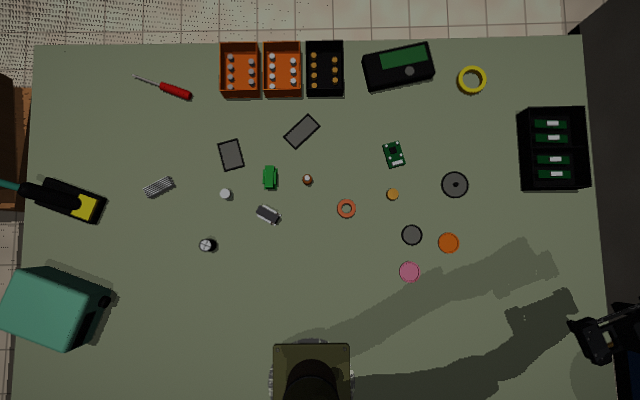

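View pics/scene0.png

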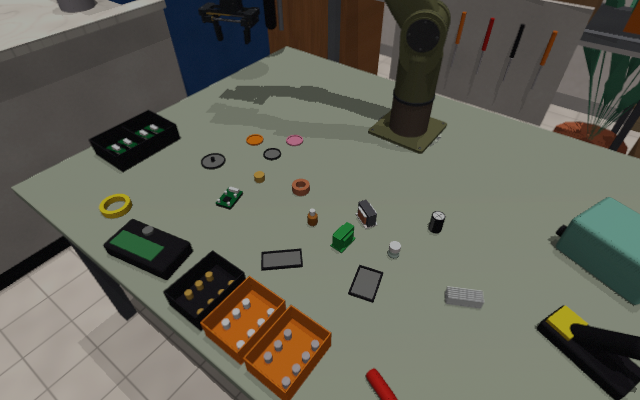

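The top view shows the heatsink at (158,187), capacitor (207,245), transformer (267,214) and choke (346,208). The nests are two rectangles at (231,155) and (301,131), a small round one at (411,235) and one with a post at (455,184). I'll enlarge it.

```bash
python3 - <<'E'
from h import *
p=cv2.imread('pics/top0.png')
a=cv2.resize(p[105:265,135:325],None,fx=4,fy=4,interpolation=cv2.INTER_CUBIC)[:600]
cv2.imwrite('pics/topL.png',cv2.convertScaleAbs(a,alpha=1.5))
g=[('hs',158,187),('cap',207,245),('tr',267,214),('ch',346,208),('nA',231,155),('nB',301,131),('ncap',411.5,235),('nch',455,184),('board',393,154),('bot',307,180),('green',270,177),('white',225,194),('yel',392,195)]
for n,u,v in g: print(n,world('top0',[(u,v)]).round(3)[0], world('top0',[(u,v)],0.003).round(3)[0])
E
```

```text
hs [0.531 0.417 0.022] [0.534 0.426 0.003]
cap [0.369 0.271 0.05 ] [0.369 0.285 0.003]
tr [0.45  0.112 0.044] [0.453 0.117 0.003]
ch [ 0.466 -0.105  0.003] [ 0.466 -0.105  0.003]
nA [0.624 0.22  0.001] [0.623 0.22  0.003]
nB [0.69  0.019 0.003] [0.69  0.019 0.003]
ncap [ 0.388 -0.285  0.005] [ 0.388 -0.285  0.003]
nch [ 0.527 -0.407  0.018] [ 0.529 -0.413  0.003]
board [ 0.617 -0.242  0.007] [ 0.618 -0.242  0.003]
bot [0.541 0.003 0.044] [0.547 0.004 0.003]
green [0.551 0.104 0.044] [0.558 0.109 0.003]
white [0.507 0.228 0.035] [0.511 0.236 0.003]
yel [ 0.498 -0.231  0.024] [ 0.501 -0.235  0.003]
```

View pics/topL.png

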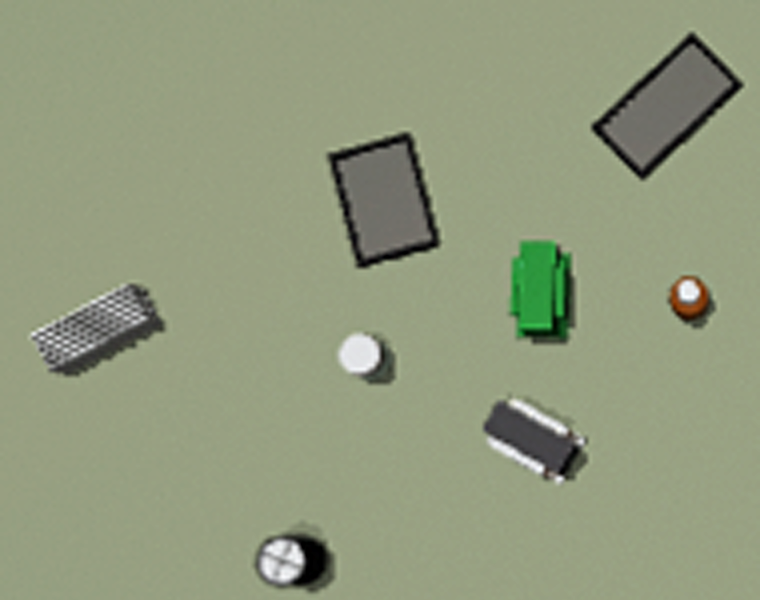

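```bash
cat >> h.py <<'E'
def blob(tag,xy,zlo,zhi,rad=0.06):
    "minAreaRect of depth points in a height band: centre mm, sizes mm, angle of long axis deg"
    z=np.load(f'pics/{tag}.npz'); v,u=np.nonzero(z['d']>0); P=world(tag,np.c_[u,v])
    m=(np.hypot(*(P[:,:2]-xy).T)<rad)&(P[:,2]>zlo)&(P[:,2]<zhi)
    return rect(P[m,:2])+(m.sum(),np.median(P[m,2]).round(4),P[m,:2].mean(0).round(4))
def rect(X):
    b=cv2.boxPoints(cv2.minAreaRect((X*1000).astype(np.float32))); e=[b[1]-b[0],b[2]-b[1]]
    l=max(e,key=np.linalg.norm); s=min(e,key=np.linalg.norm)
    return b.mean(0).round(1),np.linalg.norm(l).round(1),np.linalg.norm(s).round(1),(np.degrees(np.arctan2(l[1],l[0]))%180).round(1)
E
python3 - <<'E'
from h import *
print('hs',blob('top0',(.531,.417),.012,.05)); print('tr',blob('top0',(.45,.112),.038,.06,.05)); print('cap',blob('top0',(.369,.271),.042,.06,.04)); 
print('green',blob('top0',(.551,.104),.038,.06,.05))
print('ch',blob('top0',(.466,-.105),.016,.05))
f=lambda L:(np.array(L)+.5)/4-.5+[135,105]
for n,L in (('ntr',[(330,155),(408,133),(438,243),(361,266)]),('nhs',[(692,33),(742,86),(643,178),(594,127)])): print(n,rect(world('top0',f(L),.007)[:,:2]))
p=cv2.imread('pics/top0.png').astype(int); bg=np.median(p[100:280,130:480].reshape(-1,3),0)
for n,x,y in (('ncap',411,235),('nch',455,184)):
    w=np.abs(p[y-20:y+21,x-20:x+21]-bg).sum(2)>60; v,u=np.nonzero(w); P=world('top0',np.c_[u+x-20,v+y-20],.006)[:,:2]; print(n,rect(P),P.mean(0).round(4))
print(bg)
E
```

```text
hs (array([532.3, 418.4], dtype=float32), np.float32(76.6), np.float32(30.3), np.float32(117.5), np.int64(332), np.float64(0.0249), array([0.5326, 0.4177]))
tr (array([450.5, 112.4], dtype=float32), np.float32(59.5), np.float32(35.1), np.float32(59.4), np.int64(228), np.float64(0.0458), array([0.4508, 0.1122]))
cap (array([371.3, 274.3], dtype=float32), np.float32(32.4), np.float32(32.0), np.float32(7.1), np.int64(137), np.float64(0.0504), array([0.3706, 0.2738]))
green (array([554.6, 106.6], dtype=float32), np.float32(59.6), np.float32(35.2), np.float32(175.2), np.int64(236), np.float64(0.0454), array([0.5542, 0.106 ]))
ch (array([ 464.5, -103.3], dtype=float32), np.float32(50.0), np.float32(49.4), np.float32(88.8), np.int64(201), np.float64(0.0239), array([ 0.4649, -0.1036]))
ntr (array([624. , 219.8], dtype=float32), np.float32(83.8), np.float32(57.6), np.float32(15.2))
nhs (array([689.1,  17.1], dtype=float32), np.float32(98.3), np.float32(53.1), np.float32(132.6))
ncap (array([ 389.7, -285. ], dtype=float32), np.float32(57.8), np.float32(57.5), np.float32(43.4)) [ 0.3893 -0.2842]
nch (array([ 527.8, -409.5], dtype=float32), np.float32(76.9), np.float32(76.1), np.float32(133.4)) [ 0.5275 -0.4097]
[ 87. 107. 101.]
```

>>> {"method": "step_arm", "body": {"series": [[24.5, 34.7, 0, 0, 0, 0.07, 0.2], [24.5, 34.7, 0, 0, 0, 0.07, 0.2], [24.5, 34.7, 0, 0, 0, 0.07, 0.2], [24.5, 34.7, 0, 0, 0, 0.07, 0.2], [24.5, 34.7, 0, 0, 0, 0.07, 0.2], [24.5, 34.7, 0, 0, 0, 0.07, 0.2], [24.5, 34.7, 0, 0, 0, 0.07, 0.2], [24.5, 34.7, 0, 0, 0, 0.07, 0.2], [24.5, 34.7, 0, 0, 0, 0.07, 0.2], [24.5, 34.7, 0, 0, 0, 0.07, 0.2], [24.5, 34.7, 0, 0, 0, 0.07, 0.2], [24.5, 34.7, 0, 0, 0, 0.07, 0.2], [24.5, 34.7, 0, 0, 0, 0.07, 0.2], [24.5, 34.7, 0, 0, 0, 0.07, 0.2]], "force": 25}}

```text
clock: 1.5
tool_pos: [0.5606, -0.0989, 0.2385]
eef_rot: [0.785, 0.62, -0.0, -0.0]
contact_force: [0.4, -1.3, -0.2]
opening: 0.802
finger_force: 0.0
```

>>> {"method": "step_arm", "body": {"series": [[-2, 40, -3, 0, 0, 0.06, 0.2], [-2, 42, -3, 0, 0, 0.06, 0.2], [-2, 42, -3, 0, 0, 0.06, 0.2], [-2, 42, -3, 0, 0, 0.06, 0.2], [-2, 42, -3, 0, 0, 0.06, 0.2], [-2, 42, -3, 0, 0, 0.06, 0.2], [-2, 42, -3, 0, 0, 0.06, 0.2], [-2, 42, -3, 0, 0, 0.06, 0.2], [-2, 42, -3, 0, 0, 0.06, 0.2], [-2, 42, -3, 0, 0, 0.06, 0.2], [-2, 42, -3, 0, 0, 0.06, 0.2], [-3, 42, -3, 0, 0, 0.06, 0.2], [0, 0, 0, 0, 0, 0, 0.2], [0, 0, 0, 0, 0, 0, 0.2]]}}

```text
clock: 2.9
tool_pos: [0.5343, 0.4023, 0.2019]
eef_rot: [0.516, 0.856, -0.001, -0.0]
contact_force: [0.2, -0.8, 0.2]
opening: 0.799
finger_force: 0.0
```

```bash
cat >> h.py <<'E'
def st():
    s=r.get_state(); q=s['eef_rot']; print('t',round(s['clock'],2),'tcp',(s['tool_pos']*1000).round(1),'close',round((2*np.degrees(np.arctan2(q[1],q[0]))-90)%180,1),'F',np.round(s['contact_force'],1),'open',round(s['opening']*88,1),'grip',round(float(np.max(s['finger_force'])),1))
E
python3 - <<'E'
from h import *
st(); snap('wrist','w1'); print(blob('w1',(.532,.418),.015,.05,.07))
E
```

```text
t 2.9 tcp [534.3 402.3 201.9] close 27.8 F [ 0.2 -0.8  0.2] open 70.3 grip 0.0
(array([534. , 417.9], dtype=float32), np.float32(76.1), np.float32(28.0), np.float32(118.0), np.int64(857), np.float64(0.027), array([0.5337, 0.4199]))
```

View pics/w1.png

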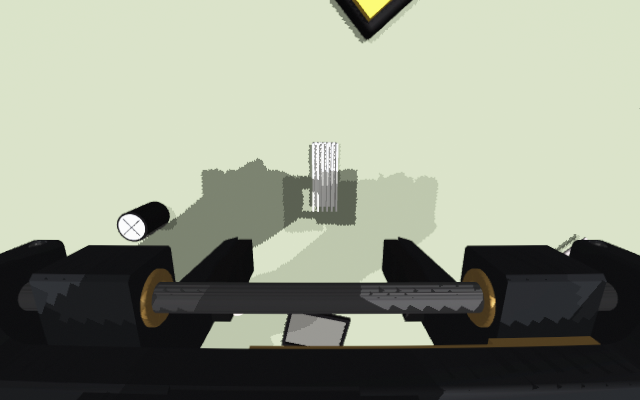

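The wrist view shows the heatsink at (325,177), lined up between the fingers. Its measured size is 76×28, which matches, so I'm descending.

>>> {"method": "step_arm", "body": {"series": [[-0.5, 8, -35, 0, 0, 0, 0.2], [0, 7.5, -35, 0, 0, 0, 0.2], [0, 0, -35, 0, 0, 0, 0.2], [0, 0, -35, 0, 0, 0, 0.2], [0, 0, -30, 0, 0, 0, 0.2], [0, 0, -15, 0, 0, 0, 0.2], [0, 0, -9, 0, 0, 0, 0.2], [0, 0, 0, 0, 0, 0, 0.2], [0, 0, 0, 0, 0, 0, 0.75], [0, 0, 0, 0, 0, 0, 1], [0, 0, 0, 0, 0, 0, 1], [0, 0, 0, 0, 0, 0, 1], [0, 0, 0, 0, 0, 0, 1], [0, 0, 0, 0, 0, 0, 1]]}}

```text
clock: 4.35
tool_pos: [0.5348, 0.4173, 0.009]
eef_rot: [0.517, 0.856, 0.0, 0.0]
contact_force: [0.4, -0.9, 1.7]
opening: 0.312
finger_force: 25.0
```

>>> {"method": "step_arm", "body": {"series": [[0, 0, 15, 0, 0, 0, 1], [0, 0, 35, 0, 0, 0, 1], [0, 0, 35, 0, 0, 0, 1], [13, -33.4, 15, 0, 0, 0.0215, 1], [13, -33.4, 0, 0, 0, 0.0215, 1], [13, -33.4, 0, 0, 0, 0.0215, 1], [13, -33.4, 0, 0, 0, 0.0215, 1], [13, -33.4, 0, 0, 0, 0.0215, 1], [13, -33.4, 0, 0, 0, 0.0215, 1], [13, -33.4, 0, 0, 0, 0.0215, 1], [13, -33.4, 0, 0, 0, 0.0215, 1], [13, -33.4, 0, 0, 0, 0.0215, 1], [13, -33.4, 0, 0, 0, 0.0215, 1], [13, -33.4, 0, 0, 0, 0.0215, 1], [12, -33.4, 0, 0, 0, 0.0215, 1], [0, 0, 0, 0, 0, 0, 1], [0, 0, 0, 0, 0, 0, 1]]}}

```text
clock: 6.05
tool_pos: [0.6897, 0.0152, 0.1092]
eef_rot: [0.404, 0.915, 0.0, 0.0]
contact_force: [0.2, 1.2, -2.2]
opening: 0.315
finger_force: 25.0
```

```bash
python3 - <<'E'
from h import *
st(); p,d=snap('wrist','w2'); snap('top','t2')
E
```

```text
t 6.05 tcp [689.7  15.2 109.2] close 42.4 F [ 0.2  1.2 -2.2] open 27.7 grip 25.0
```

View pics/w2.png

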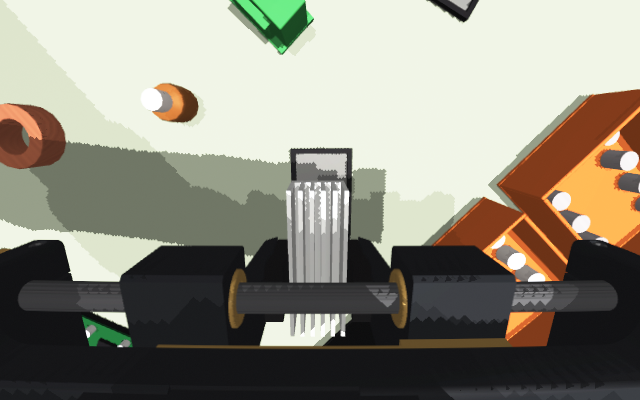

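The heatsink at (318,260) is held parallel above its nest, whose far corners are at (291,149) and (352,149). I'll check those points against my estimate.

```bash
python3 - <<'E'
from h import *
P=world('w2',[(291,149),(352,149)],.007); print(P.round(4))
a=np.radians(132.6);c=np.array([.6891,.0171]);u=np.array([np.cos(a),np.sin(a)]);v=np.array([-u[1],u[0]])
for s in(1,-1): print([ (c+s*.05*u+t*.026*v).round(4) for t in(1,-1)])
E
```

```text
[[0.6391 0.0371 0.007 ]
 [0.6767 0.0714 0.007 ]]
[array([0.6361, 0.0363]), array([0.6744, 0.0715])]
[array([ 0.7038, -0.0373]), array([ 0.7421, -0.0021])]
```

>>> {"method": "step_arm", "body": {"series": [[0, 0, -30, 0, 0, 0, 1], [0, 0, -30, 0, 0, 0, 1], [0, 0, -18, 0, 0, 0, 1], [0, 0, -8, 0, 0, 0, 1], [0, 0, 0, 0, 0, 0, 1], [0, 0, 0, 0, 0, 0, 1]]}}

```text
clock: 6.75
tool_pos: [0.6905, 0.0172, 0.0239]
eef_rot: [0.402, 0.915, 0.001, 0.001]
contact_force: [-0.3, -0.3, -0.8]
opening: 0.318
finger_force: 25.0
```

>>> {"method": "step_arm", "body": {"series": [[0, 0, -5, 0, 0, 0, 1], [0, 0, -4, 0, 0, 0, 1], [0, 0, -2, 0, 0, 0, 1], [0, 0, 0, 0, 0, 0, 1], [0, 0, 0, 0, 0, 0, 1]]}}

```text
clock: 7.25
tool_pos: [0.6898, 0.0163, 0.012]
eef_rot: [0.403, 0.915, 0.0, 0.0]
contact_force: [-0.2, 0.2, 0.6]
opening: 0.318
finger_force: 25.0
```

>>> {"method": "step_arm", "body": {"series": [[0, 0, -0.5, 0, 0, 0, 1], [0, 0, 0, 0, 0, 0, 0.6], [0, 0, 0, 0, 0, 0, 0.5], [0, 0, 0, 0, 0, 0, 0.45], [0, 0, 0, 0, 0, 0, 0.45], [0, 0, 20, 0, 0, 0, 0.45], [0, 0, 40, 0, 0, 0, 0.3], [0, 0, 50, 0, 0, 0, 0.2], [0, 0, 50, 0, 0, 0, 0.2], [0, 0, 0, 0, 0, 0, 0.2]]}}

```text
clock: 8.25
tool_pos: [0.6944, 0.0185, 0.1811]
eef_rot: [0.403, 0.915, 0.005, 0.006]
contact_force: [0.4, -0.2, 0.1]
opening: 0.798
finger_force: 0.0
```

```bash
python3 - <<'E'
from h import *
st(); p,d=snap('wrist','w3'); print(blob('w3',(.690,.017),.015,.05,.07)); cv2.imwrite('pics/w3c.png',cv2.resize(p[80:330,200:450],None,fx=2,fy=2))
E
```

```text
t 8.25 tcp [694.4  18.5 181.1] close 42.5 F [ 0.4 -0.2  0.1] open 70.2 grip 0.0
(array([688.6,  16.6], dtype=float32), np.float32(76.7), np.float32(28.0), np.float32(132.6), np.int64(1035), np.float64(0.0299), array([0.687 , 0.0187]))
```

View pics/w3c.png

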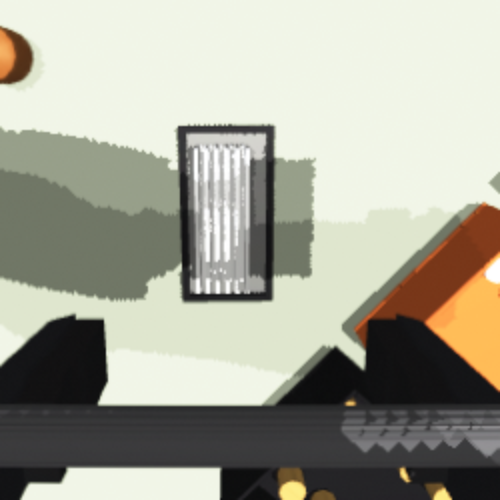

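The heatsink sits inside its rim, as the crop and the 3 cm top height show. The transformer is next.

>>> {"method": "step_arm", "body": {"series": [[-17.4, 6.2, 0, 0, 0, -0.091, 0.2], [-17.4, 6.2, 0, 0, 0, -0.091, 0.2], [-17.4, 6.2, 0, 0, 0, -0.091, 0.2], [-17.4, 6.2, 0, 0, 0, -0.091, 0.2], [-17.4, 6.2, 0, 0, 0, -0.091, 0.2], [-17.4, 6.2, 0, 0, 0, -0.091, 0.2], [-17.4, 6.2, 0, 0, 0, -0.091, 0.2], [-17.4, 6.2, 0, 0, 0, -0.091, 0.2], [-17.4, 6.2, 0, 0, 0, -0.091, 0.2], [-17.4, 6.2, 0, 0, 0, -0.091, 0.2], [-17.4, 6.2, 0, 0, 0, -0.091, 0.2], [-17.4, 6.2, 0, 0, 0, -0.091, 0.2], [-17.4, 6.2, 0, 0, 0, -0.091, 0.2], [-17.4, 6.2, 0, 0, 0, -0.091, 0.2], [0, 0, 0, 0, 0, 0, 0.2], [0, 0, 0, 0, 0, 0, 0.2]]}}

```text
clock: 9.9
tool_pos: [0.4464, 0.1032, 0.1713]
eef_rot: [0.867, 0.498, 0.0, 0.0]
contact_force: [-0.7, -0.8, -0.4]
opening: 0.8
finger_force: 0.0
```

```bash
python3 - <<'E'
from h import *
st(); p,d=snap('wrist','w4'); print(blob('w4',(.450,.112),.039,.05,.05)); print(blob('w4',(.450,.112),.008,.05,.05)); cv2.imwrite('pics/w4c.png',cv2.resize(p[80:330,160:480],None,fx=2,fy=2))
E
```

```text
t 9.9 tcp [446.4 103.2 171.3] close 149.7 F [-0.7 -0.8 -0.4] open 70.4 grip 0.0
(array([451.1, 112.7], dtype=float32), np.float32(59.8), np.float32(28.7), np.float32(59.2), np.int64(1578), np.float64(0.0452), array([0.4523, 0.1136]))
(array([451.6, 112.4], dtype=float32), np.float32(59.8), np.float32(36.4), np.float32(59.2), np.int64(2124), np.float64(0.0448), array([0.4526, 0.1141]))
```

View pics/w4c.png

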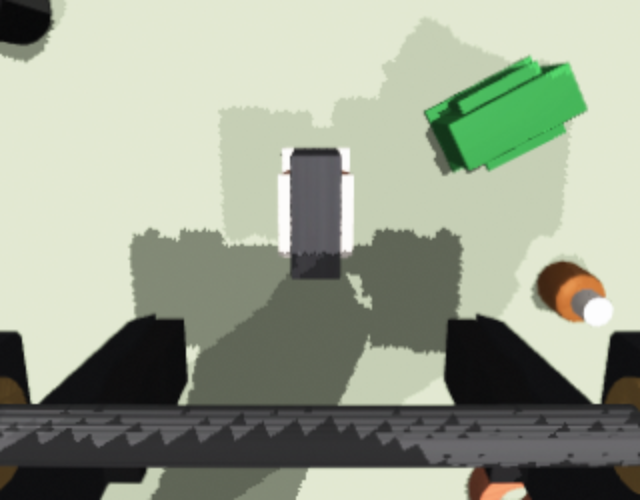

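The transformer sits at (315,215) in the crop, between the fingers, and the green look-alike is clear. Descending.

>>> {"method": "step_arm", "body": {"series": [[2.4, 4.7, -30, 0, 0, 0, 0.2], [2.4, 4.7, -30, 0, 0, 0, 0.2], [0, 0, -30, 0, 0, 0, 0.2], [0, 0, -30, 0, 0, 0, 0.2], [0, 0, -25, 0, 0, 0, 0.2], [0, 0, -12, 0, 0, 0, 0.2], [0, 0, -6, 0, 0, 0, 0.2], [0, 0, 0, 0, 0, 0, 0.2], [0, 0, 0, 0, 0, 0, 0.6], [0, 0, 0, 0, 0, 0, 1], [0, 0, 0, 0, 0, 0, 1], [0, 0, 0, 0, 0, 0, 1], [0, 0, 0, 0, 0, 0, 1]], "force": 30}}

```text
clock: 11.25
tool_pos: [0.4511, 0.1124, 0.0121]
eef_rot: [0.868, 0.496, -0.001, 0.0]
contact_force: [-0.1, -0.0, 1.4]
opening: 0.405
finger_force: 30.0
```

>>> {"method": "step_arm", "body": {"series": [[0, 0, 15, 0, 0, 0, 1], [0, 0, 35, 0, 0, 0, 1], [0, 0, 35, 0, 0, 0, 1], [0, 0, 15, 0, 0, 0, 1], [14.4, 9, 0, 0, 0, -0.0644, 1], [14.4, 9, 0, 0, 0, -0.0644, 1], [14.4, 9, 0, 0, 0, -0.0644, 1], [14.4, 9, 0, 0, 0, -0.0644, 1], [14.4, 9, 0, 0, 0, -0.0644, 1], [14.4, 9, 0, 0, 0, -0.0644, 1], [14.4, 9, 0, 0, 0, -0.0644, 1], [14.4, 9, 0, 0, 0, -0.0644, 1], [14.4, 9, 0, 0, 0, -0.0644, 1], [14.4, 9, 0, 0, 0, -0.0644, 1], [14.4, 9, 0, 0, 0, -0.0644, 1], [14.4, 9, 0, 0, 0, -0.0644, 1], [0, 0, 0, 0, 0, 0, 1], [0, 0, 0, 0, 0, 0, 1]]}}

```text
clock: 13.05
tool_pos: [0.6224, 0.22, 0.1111]
eef_rot: [0.991, 0.133, -0.002, -0.0]
contact_force: [0.0, 0.5, -3.1]
opening: 0.404
finger_force: 30.0
```

```bash
python3 - <<'E'
from h import *
st(); p,d=snap('wrist','w5')
E
```

```text
t 13.05 tcp [622.4 220.  111.1] close 105.3 F [ 0.   0.5 -3.1] open 35.6 grip 30.0
```

View pics/w5.png

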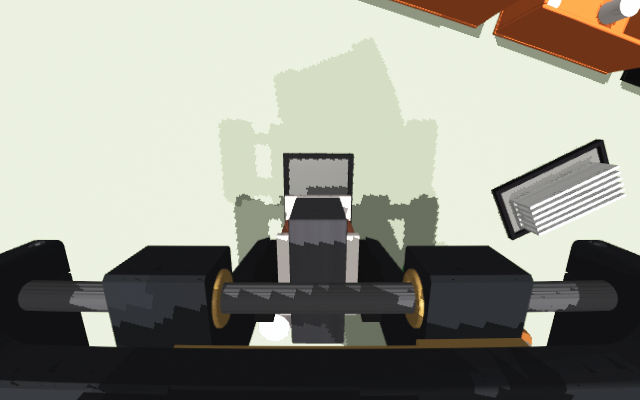

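The transformer is held square above its nest, whose far corners are at (283,153) and (353,153).

```bash
python3 - <<'E'
from h import *
P=world('w5',[(283,153),(353,153)],.007); print(P.round(4))
a=np.radians(15.2);c=np.array([.6240,.2198]);u=np.array([np.cos(a),np.sin(a)]);v=np.array([-u[1],u[0]])
for s in(1,-1): print([ (c+s*.042*u+t*.03*v).round(4) for t in(1,-1)])
E
```

```text
[[0.659  0.26   0.007 ]
 [0.6745 0.2031 0.007 ]]
[array([0.6567, 0.2598]), array([0.6724, 0.2019])]
[array([0.5756, 0.2377]), array([0.5913, 0.1798])]
```

>>> {"method": "step_arm", "body": {"series": [[1, 0, -30, 0, 0, 0, 1], [1, 0, -30, 0, 0, 0, 1], [0, 0, -18, 0, 0, 0, 1], [0, 0, -7, 0, 0, 0, 1], [0, 0, 0, 0, 0, 0, 1], [0, 0, 0, 0, 0, 0, 1]]}}

```text
clock: 13.7
tool_pos: [0.6263, 0.2207, 0.028]
eef_rot: [0.991, 0.133, -0.0, -0.001]
contact_force: [-0.4, 0.3, -3.2]
opening: 0.404
finger_force: 30.0
```

>>> {"method": "step_arm", "body": {"series": [[0, 0, -5, 0, 0, 0, 1], [0, 0, -4, 0, 0, 0, 1], [0, 0, -2, 0, 0, 0, 1], [0, 0, -1, 0, 0, 0, 1], [0, 0, 0, 0, 0, 0, 1], [0, 0, 0, 0, 0, 0, 1]]}}

```text
clock: 14.3
tool_pos: [0.6255, 0.2203, 0.0152]
eef_rot: [0.991, 0.133, -0.001, -0.0]
contact_force: [-1.6, -0.8, 2.0]
opening: 0.402
finger_force: 30.0
```

>>> {"method": "step_arm", "body": {"series": [[0, 0, 0, 0, 0, 0, 0.5], [0, 0, 0, 0, 0, 0, 0.36], [0, 0, 0, 0, 0, 0, 0.36], [0, 0, 0, 0, 0, 0, 0.36], [0, 0, 20, 0, 0, 0, 0.36], [0, 0, 40, 0, 0, 0, 0.3], [0, 0, 50, 0, 0, 0, 0.2], [0, 0, 50, 0, 0, 0, 0.2], [0, 0, 0, 0, 0, 0, 0.2]]}}

```text
clock: 15.2
tool_pos: [0.6303, 0.2226, 0.1827]
eef_rot: [0.991, 0.132, 0.006, -0.003]
contact_force: [0.2, -0.3, 0.2]
opening: 0.802
finger_force: 0.0
```

```bash
python3 - <<'E'
from h import *
st(); p,d=snap('wrist','w6'); print(blob('w6',(.625,.220),.041,.06,.05)); cv2.imwrite('pics/w6c.png',cv2.resize(p[80:330,200:450],None,fx=2,fy=2))
E
```

```text
t 15.2 tcp [630.3 222.6 182.7] close 105.2 F [ 0.2 -0.3  0.2] open 70.6 grip 0.0
(array([625.7, 220.4], dtype=float32), np.float32(59.9), np.float32(35.9), np.float32(14.2), np.int64(1488), np.float64(0.0481), array([0.627 , 0.2204]))
```

View pics/w6c.png

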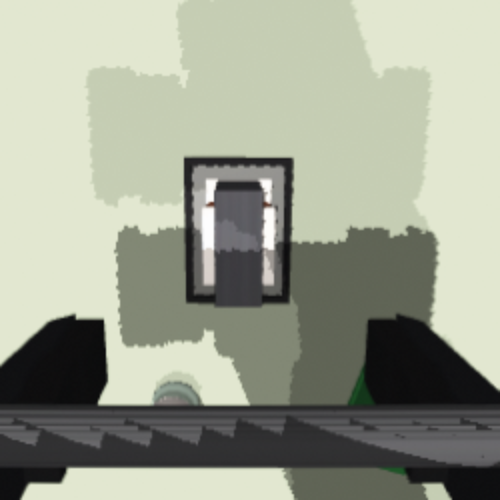

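>>> {"method": "step_arm", "body": {"series": [[-18.5, 3.5, 0, 0, 0, 0.0636, 0.2], [-18.5, 3.5, 0, 0, 0, 0.0636, 0.2], [-18.5, 3.5, 0, 0, 0, 0.0636, 0.2], [-18.5, 3.5, 0, 0, 0, 0.0636, 0.2], [-18.5, 3.5, 0, 0, 0, 0.0636, 0.2], [-18.5, 3.5, 0, 0, 0, 0.0636, 0.2], [-18.5, 3.5, 0, 0, 0, 0.0636, 0.2], [-18.5, 3.5, 0, 0, 0, 0.0636, 0.2], [-18.5, 3.5, 0, 0, 0, 0.0636, 0.2], [-18.5, 3.5, 0, 0, 0, 0.0636, 0.2], [-18.5, 3.5, 0, 0, 0, 0.0636, 0.2], [-18.5, 3.5, 0, 0, 0, 0.0636, 0.2], [-18.5, 3.5, 0, 0, 0, 0.0636, 0.2], [-18.5, 3.5, 0, 0, 0, 0.0636, 0.2], [0, 0, 0, 0, 0, 0, 0.2], [0, 0, 0, 0, 0, 0, 0.2]]}}

```text
clock: 16.85
tool_pos: [0.3667, 0.2691, 0.1743]
eef_rot: [0.838, 0.546, -0.002, 0.0]
contact_force: [0.2, 0.1, -0.3]
opening: 0.804
finger_force: 0.0
```

```bash
python3 - <<'E'
from h import *
st(); p,d=snap('wrist','w7'); print(blob('w7',(.371,.274),.042,.06,.035)); print(blob('w7',(.371,.274),.01,.06,.035))
cv2.imwrite('pics/w7c.png',cv2.resize(p[80:330,160:480],None,fx=2,fy=2))
E
```

```text
t 16.85 tcp [366.7 269.1 174.3] close 156.2 F [ 0.2  0.1 -0.3] open 70.7 grip 0.0
(array([371.2, 275.7], dtype=float32), np.float32(33.5), np.float32(33.3), np.float32(156.2), np.int64(1024), np.float64(0.0496), array([0.3712, 0.2762]))
(array([371.2, 275.7], dtype=float32), np.float32(33.5), np.float32(33.4), np.float32(156.2), np.int64(1150), np.float64(0.0495), array([0.3718, 0.2775]))
```

View pics/w7c.png

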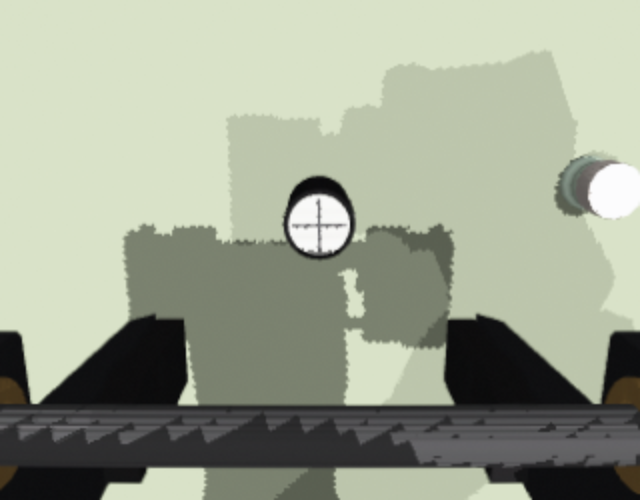

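The capacitor's crossed top is at (319,225) in the crop, centred between the fingers.

>>> {"method": "step_arm", "body": {"series": [[2.2, 3.3, -30, 0, 0, 0, 0.2], [2.2, 3.3, -30, 0, 0, 0, 0.2], [0, 0, -30, 0, 0, 0, 0.2], [0, 0, -30, 0, 0, 0, 0.2], [0, 0, -25, 0, 0, 0, 0.2], [0, 0, -12, 0, 0, 0, 0.2], [0, 0, -4, 0, 0, 0, 0.2], [0, 0, 0, 0, 0, 0, 0.2], [0, 0, 0, 0, 0, 0, 0.6], [0, 0, 0, 0, 0, 0, 1], [0, 0, 0, 0, 0, 0, 1], [0, 0, 0, 0, 0, 0, 1], [0, 0, 0, 0, 0, 0, 1]], "force": 20}}

```text
clock: 18.2
tool_pos: [0.3712, 0.2761, 0.0141]
eef_rot: [0.837, 0.546, -0.001, 0.0]
contact_force: [0.7, -0.5, 2.2]
opening: 0.378
finger_force: 20.0
```

>>> {"method": "step_arm", "body": {"series": [[0, 0, 15, 0, 0, 0, 1], [0, 0, 35, 0, 0, 0, 1], [0, 0, 35, 0, 0, 0, 1], [12.4, -34.5, 15, 0, 0, 0, 1], [12.4, -34.5, 0, 0, 0, 0, 1], [12.4, -34.5, 0, 0, 0, 0, 1], [12.4, -34.5, 0, 0, 0, 0, 1], [12.4, -34.5, 0, 0, 0, 0, 1], [12.4, -34.5, 0, 0, 0, 0, 1], [12.4, -34.5, 0, 0, 0, 0, 1], [12.4, -34.5, 0, 0, 0, 0, 1], [-10, -35.6, 0, 0, 0, 0, 1], [-10, -35.6, 0, 0, 0, 0, 1], [-10, -35.6, 0, 0, 0, 0, 1], [-10, -35.6, 0, 0, 0, 0, 1], [-10, -35.6, 0, 0, 0, 0, 1], [-10, -35.6, 0, 0, 0, 0, 1], [-10, -35.6, 0, 0, 0, 0, 1], [-10, -35.6, 0, 0, 0, 0, 1], [0, 0, 0, 0, 0, 0, 1]]}}

```text
clock: 20.2
tool_pos: [0.3866, -0.291, 0.1133]
eef_rot: [0.84, 0.542, -0.004, 0.001]
contact_force: [0.1, -0.6, -1.0]
opening: 0.382
finger_force: 20.0
```

```bash
python3 - <<'E'
from h import *
st(); p,d=snap('wrist','w8')
E
```

```text
t 20.2 tcp [ 386.6 -291.   113.3] close 155.6 F [ 0.1 -0.6 -1. ] open 33.6 grip 20.0
```

View pics/w8.png

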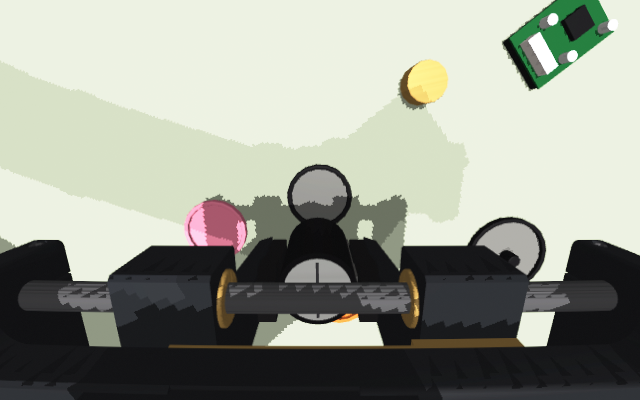

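The nest's ring spans columns 288–351, with its top edge at row 165 and its bottom near 226. I'll compute its centre.

```bash
python3 - <<'E'
from h import *
st(); P=world('w8',[(288,195),(351,195),(319.5,164.5),(319.5,226)],.007); print(P.round(4),np.linalg.norm(P[0]-P[1]),(P[0]+P[1])/2,(P[2]+P[3])/2)
E
```

```text
t 20.25 tcp [ 388.3 -287.7  113.5] close 155.9 F [ 0.2  0.5 -1.6] open 33.8 grip 20.0
[[ 0.3661 -0.2719  0.007 ]
 [ 0.4167 -0.2948  0.007 ]
 [ 0.4024 -0.2589  0.007 ]
 [ 0.3795 -0.3096  0.007 ]] 0.05558330973516426 [ 0.39139832 -0.2833477   0.007     ] [ 0.39098964 -0.28427334  0.007     ]
```

>>> {"method": "step_arm", "body": {"series": [[1, 1, -30, 0, 0, 0, 1], [1, 1, -30, 0, 0, 0, 1], [0, 0, -18, 0, 0, 0, 1], [0, 0, -7, 0, 0, 0, 1], [0, 0, 0, 0, 0, 0, 1], [0, 0, 0, 0, 0, 0, 1]]}}

```text
clock: 20.85
tool_pos: [0.3928, -0.2824, 0.0295]
eef_rot: [0.837, 0.547, -0.001, 0.0]
contact_force: [0.6, -0.1, -0.2]
opening: 0.38
finger_force: 20.0
```

>>> {"method": "step_arm", "body": {"series": [[-2, -2, -5, 0, 0, 0, 1], [0, 0, -4, 0, 0, 0, 1], [0, 0, -2, 0, 0, 0, 1], [0, 0, -1, 0, 0, 0, 1], [0, 0, 0, 0, 0, 0, 1], [0, 0, 0, 0, 0, 0, 1]]}}

```text
clock: 21.45
tool_pos: [0.3902, -0.2849, 0.0171]
eef_rot: [0.837, 0.546, -0.001, 0.0]
contact_force: [-1.1, -0.5, 3.4]
opening: 0.379
finger_force: 20.0
```

>>> {"method": "step_arm", "body": {"series": [[0, 0, 0, 0, 0, 0, 0.55], [0, 0, 0, 0, 0, 0, 0.41], [0, 0, 0, 0, 0, 0, 0.41], [0, 0, 0, 0, 0, 0, 0.41], [0, 0, 20, 0, 0, 0, 0.41], [0, 0, 40, 0, 0, 0, 0.3], [0, 0, 45, 0, 0, 0, 0.1], [0, 0, 45, 0, 0, 0, 0.1], [0, 0, 0, 0, 0, 0, 0.1]]}}

```text
clock: 22.35
tool_pos: [0.393, -0.2858, 0.1715]
eef_rot: [0.838, 0.546, 0.001, 0.004]
contact_force: [0.2, 0.0, -0.6]
opening: 0.897
finger_force: 0.0
```

```bash
python3 - <<'E'
from h import *
st(); p,d=snap('wrist','w9'); print(blob('w9',(.390,-.284),.042,.06,.04)); cv2.imwrite('pics/w9c.png',cv2.resize(p[80:330,200:450],None,fx=2,fy=2))
E
```

```text
t 22.35 tcp [ 393.  -285.8  171.5] close 156.2 F [ 0.2  0.  -0.6] open 78.9 grip 0.0
(array([ 389.5, -285.1], dtype=float32), np.float32(33.7), np.float32(33.6), np.float32(29.4), np.int64(1062), np.float64(0.0526), array([ 0.3901, -0.2843]))
```

View pics/w9c.png

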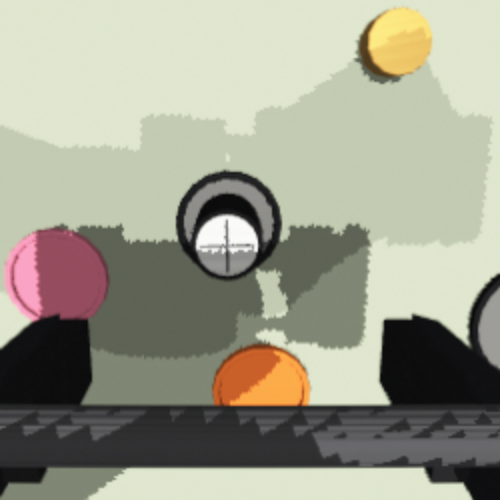

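The capacitor stands upright and centred in its nest; its top is 53 mm above the bench. The choke is next.

>>> {"method": "step_arm", "body": {"series": [[11.5, 30, 0, 0, 0, 0, 0.1], [11.5, 30, 0, 0, 0, 0, 0.1], [11.5, 30, 0, 0, 0, 0, 0.1], [11.5, 30, 0, 0, 0, 0, 0.1], [11.5, 30, 0, 0, 0, 0, 0.1], [11.5, 30, 0, 0, 0, 0, 0.1], [0, 0, 0, 0, 0, 0, 0.1], [0, 0, 0, 0, 0, 0, 0.1]]}}

```text
clock: 23.2
tool_pos: [0.4585, -0.1044, 0.1658]
eef_rot: [0.837, 0.547, -0.002, -0.001]
contact_force: [0.3, 0.4, 0.2]
opening: 0.904
finger_force: 0.0
```

```bash
python3 - <<'E'
from h import *
st(); p,d=snap('wrist','w10'); print(blob('w10',(.465,-.103),.018,.05,.04)); st()
E
```

```text
t 23.2 tcp [ 458.5 -104.4  165.8] close 156.4 F [0.3 0.4 0.2] open 79.5 grip 0.0
(array([ 466.1, -104. ], dtype=float32), np.float32(50.9), np.float32(50.6), np.float32(111.9), np.int64(1444), np.float64(0.023), array([ 0.4664, -0.1033]))
t 23.25 tcp [ 458.1 -105.5  165.9] close 156.3 F [ 0.2  0.1 -0.5] open 79.3 grip 0.0
```

>>> {"method": "step_arm", "body": {"series": [[3.9, 0.8, -30, 0, 0, 0, 0.1], [3.9, 0.7, -30, 0, 0, 0, 0.1], [0, 0, -30, 0, 0, 0, 0.1], [0, 0, -30, 0, 0, 0, 0.1], [0, 0, -22, 0, 0, 0, 0.1], [0, 0, -11, 0, 0, 0, 0.1], [0, 0, -5, 0, 0, 0, 0.1], [0, 0, 0, 0, 0, 0, 0.1], [0, 0, 0, 0, 0, 0, 0.35], [0, 0, 0, 0, 0, 0, 1], [0, 0, 0, 0, 0, 0, 1], [0, 0, 0, 0, 0, 0, 1], [0, 0, 0, 0, 0, 0, 1]], "force": 25}}

```text
clock: 24.55
tool_pos: [0.4673, -0.1035, 0.0093]
eef_rot: [0.837, 0.546, -0.001, 0.0]
contact_force: [-0.4, -0.3, 3.6]
opening: 0.588
finger_force: 25.0
```

>>> {"method": "step_arm", "body": {"series": [[0, 0, 15, 0, 0, 0, 1], [0, 0, 35, 0, 0, 0, 1], [0, 0, 35, 0, 0, 0, 1], [6.7, -34, 15, 0, 0, 0, 1], [6.7, -34, 0, 0, 0, 0, 1], [6.7, -34, 0, 0, 0, 0, 1], [6.7, -34, 0, 0, 0, 0, 1], [6.7, -34, 0, 0, 0, 0, 1], [6.7, -34, 0, 0, 0, 0, 1], [6.7, -34, 0, 0, 0, 0, 1], [6.7, -34, 0, 0, 0, 0, 1], [6.7, -34, 0, 0, 0, 0, 1], [0, 0, 0, 0, 0, 0, 1], [0, 0, 0, 0, 0, 0, 1], [0, 0, 0, 0, 0, 0, 1]]}}

```text
clock: 26.05
tool_pos: [0.5272, -0.4073, 0.1086]
eef_rot: [0.837, 0.547, -0.001, -0.001]
contact_force: [0.4, 0.4, -1.2]
opening: 0.583
finger_force: 25.0
```

```bash
python3 - <<'E'
from h import *
st(); p,d=snap('wrist','w11')
E
```

```text
t 26.05 tcp [ 527.2 -407.3  108.6] close 156.4 F [ 0.4  0.4 -1.2] open 51.3 grip 25.0
```

View pics/w11.png

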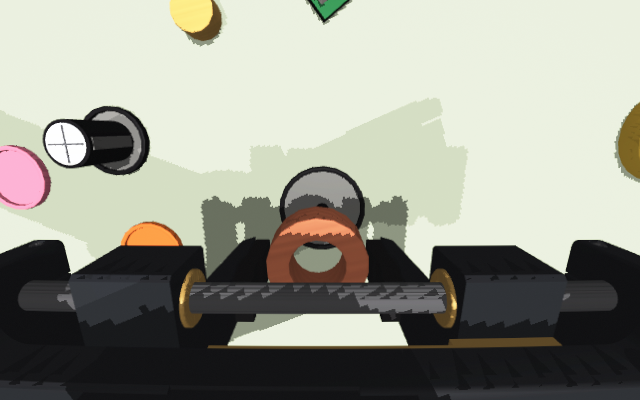

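The choke is at (318,260), with its nest behind it: columns 280–364, top edge at row 166.

```bash
python3 - <<'E'
from h import *
P=world('w11',[(280.5,207),(364,207),(322,166)],.007); print(P.round(4),np.linalg.norm(P[0]-P[1]),(P[0]+P[1])/2)
m=(P[0]+P[1])/2; d=P[2]-m; print('centre from top edge',P[2]-d/np.linalg.norm(d)*.038)
E
```

```text
[[ 0.497  -0.3943  0.007 ]
 [ 0.564  -0.4236  0.007 ]
 [ 0.5445 -0.376   0.007 ]] 0.07313513995778811 [ 0.53045782 -0.40898554  0.007     ]
centre from top edge [ 0.52960089 -0.4109941   0.007     ]
```

>>> {"method": "step_arm", "body": {"series": [[0, 0, -30, 0, 0, 0, 1], [0, 0, -25, 0, 0, 0, 1], [0, 0, -10, 0, 0, 0, 1], [0, 0, 0, 0, 0, 0, 1], [0, 0, 0, 0, 0, 0, 1]]}}

```text
clock: 26.6
tool_pos: [0.5282, -0.4089, 0.0448]
eef_rot: [0.837, 0.547, -0.001, 0.0]
contact_force: [0.3, -0.4, -0.4]
opening: 0.591
finger_force: 25.0
```

>>> {"method": "step_arm", "body": {"series": [[1, -1, -10, 0, 0, 0, 1], [0, 0, -10, 0, 0, 0, 1], [0, 0, -6, 0, 0, 0, 1], [0, 0, -3, 0, 0, 0, 1], [0, 0, -2, 0, 0, 0, 1], [0, 0, -1, 0, 0, 0, 1], [0, 0, 0, 0, 0, 0, 1], [0, 0, 0, 0, 0, 0, 1]]}}

```text
clock: 27.4
tool_pos: [0.5282, -0.4102, 0.0124]
eef_rot: [0.837, 0.547, -0.001, 0.0]
contact_force: [-2.7, 1.4, 5.5]
opening: 0.582
finger_force: 25.0
```

>>> {"method": "step_arm", "body": {"series": [[0, 0, 0, 0, 0, 0, 0.35], [0, 0, 0, 0, 0, 0, 0.25], [0, 0, 0, 0, 0, 0, 0.2], [0, 0, 0, 0, 0, 0, 0.2], [0, 0, 20, 0, 0, 0, 0.2], [0, 0, 40, 0, 0, 0, 0.1], [0, 0, 45, 0, 0, 0, 0], [0, 0, 45, 0, 0, 0, 0], [0, 0, 0, 0, 0, 0, 0], [0, 0, 0, 0, 0, 0, 0]]}}

```text
clock: 28.4
tool_pos: [0.5291, -0.4107, 0.1644]
eef_rot: [0.837, 0.547, -0.0, 0.002]
contact_force: [0.1, -0.2, -1.0]
opening: 1.002
finger_force: 0.0
```

```bash
python3 - <<'E'
from h import *
st(); p,d=snap('wrist','w12'); print(blob('w12',(.528,-.410),.021,.06,.045)); t,_=snap('top','t12')
a=cv2.resize(p[80:330,200:450],None,fx=1.2,fy=1.2); b=cv2.resize(t[100:290,130:480],None,fx=2.2,fy=1.579) if 0 else cv2.resize(t[100:280,130:490],(800,400))
o=np.zeros((600,800,3),np.uint8); o[:400]=b; o[400:,:200]=cv2.resize(a,(200,200)); cv2.imwrite('pics/end.png',o)
print(blob('t12',(.689,.017),.02,.05),blob('t12',(.625,.22),.041,.06),blob('t12',(.39,-.284),.045,.06,.04),sep='\n')
E
```

```text
t 28.4 tcp [ 529.1 -410.7  164.4] close 156.3 F [ 0.1 -0.2 -1. ] open 88.2 grip 0.0
(array([ 527.5, -410.8], dtype=float32), np.float32(51.2), np.float32(50.4), np.float32(111.8), np.int64(1468), np.float64(0.026), array([ 0.5278, -0.4102]))
(array([687.2,  16.5], dtype=float32), np.float32(75.9), np.float32(29.1), np.float32(132.4), np.int64(272), np.float64(0.0287), array([0.6868, 0.0167]))
(array([624.6, 219.6], dtype=float32), np.float32(61.2), np.float32(36.1), np.float32(15.0), np.int64(224), np.float64(0.0485), array([0.6241, 0.2191]))
(array([ 389.6, -283.5], dtype=float32), np.float32(32.8), np.float32(31.7), np.float32(89.2), np.int64(138), np.float64(0.0533), array([ 0.3888, -0.2833]))
```

View pics/end.png

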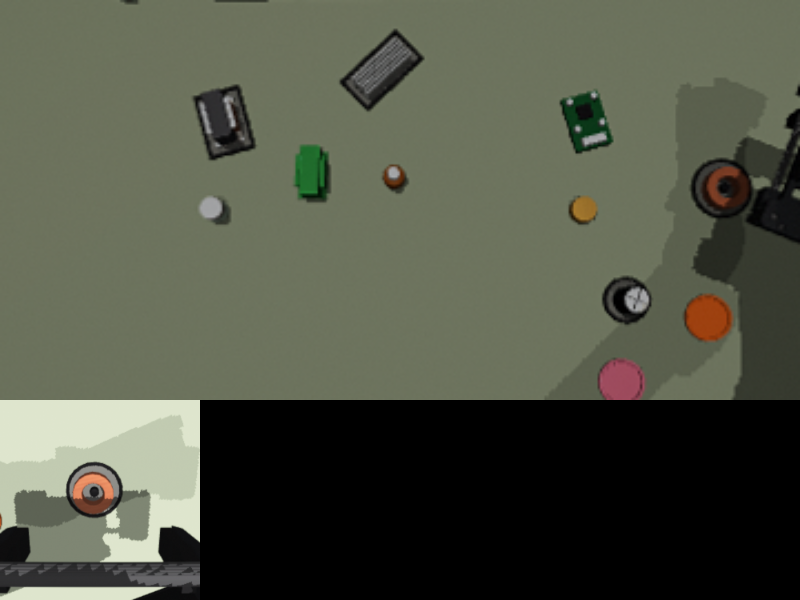

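All four parts sit in their nests at the expected heights. The choke's hole is over its post, and the board, bottle and look-alikes haven't moved.

```bash
python3 -c "from plant import r; print(r.finish_job())"
```

```text
the job is handed in; nothing more can be done
None
```

The heat sink, transformer, capacitor and ring choke, in that order, are each upright and released in their own nest, the choke over its post; the board, flux bottle and look-alikes were left alone, and I handed the job in at about 28 s (no verdict was returned).

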